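# Turn over the settled bottle of liquid shoe polish and stand it on its mat

## Robot

A 6-joint arm with a two-finger parallel gripper is mounted at the origin on the work surface. World frame = base frame: x ahead of the robot, y to its left, z up, the work surface at z = 0. Lengths are in m, angles in rad, forces in N, time in s.
With the tool pointing down it reaches from about 0.3 to 0.875 m from the base axis. Payload 6.4 kg.
Tool frame: the origin (TCP) lies at the centre of the arm's flange, where the gripper is bolted on; the fingertips stand 173 mm ahead of it and the grasp point (between the pads) lies 155 mm ahead of it (bot.tips_ahead is the distance from the TCP to the fingertips, in m); z points along the fingers, y is the line along which they close (so a half turn about z gives the same grasp; the last joint's range is limited). The gripper opens to 85 mm and grips with 20 to 120 N. Pads are 22 mm wide; open, the fingers measure 114 mm over their backs; the gripper's body (76 mm by 85 mm) begins 54 mm behind the grasp point. The pads swing forward as they close: fully open they stand 13 mm farther back than shut.
Start: joints at [-1.554, 0.181, 1.607, -0, 1.354, -0.206], TCP at [0.127, -0.561, 0.405] pointing down, gripper open.
Joint ranges: [-2.99, 2.99], [-0.89, 2.07], [0.3, 2.58], [-1.14, 4.28], [0, 2.63], [-3.12, 3.12]. Speed limits (rad/s): [2.57, 2.57, 3.01, 3.14, 3.14, 3.14].

## Interface

Orientations are given as a rotation vector (axis times angle).
In Python, from plant import bot, eoat, solver, status, imaging, job_done, spotter gives the robot as it stands. Calls block until the motion is done:
- bot.move_ptp(position, orientation): joint-space move of the TCP to a pose.
- bot.move_straight(position, orientation=None, vel=0.15): straight line of the TCP; orientation=None keeps the orientation; vel is the mean speed in m/s.
- bot.movej(angles): joint-space move.
- eoat.move_gripper(opening): opening from 0.0 (shut) to 1.0 (fully open); the grip force is fixed at half the most; returns when the fingers have stopped.
- bot.sleep(seconds).
- solver.ik(position, orientation): joint angles nearest the present ones, or None.
- status.observe(): the state.
- imaging.capture(name): name is "scene" or "top"; returns a dict with "img" (480x640x3 uint8, red, green, blue), "range_z" (480x640 float32, m along the optical axis (not along the pixel's ray), 0 where there is no reading), "K" (3x3 intrinsics, pixels), "pose" (4x4, takes a point from camera to world coordinates). Camera axes: x right, y up, looking along -z (the intrinsics and any distortion apply to the point x, -y, -z); pixel columns grow to the right and rows downward; lengths in m; the calibration is good to about 2 mm. A picture is of the moment at which its call begins.
A pose or a line that the arm cannot do raises bot.MotionError and nothing moves.
- job_done(): hands the job in; it is judged then, once.
Trained networks look in a picture, given as the dict that the camera call returned (one of the last four; its "shot" number tells which), for a name from the list of things; names that differ only in an ending like _2 or _b are one class to them, and where a whole thing is asked for, a point or a joint stands for the part that bears it (a point fixed in the world has none). Each returns a list of dicts, best first, with "conf" (0 to 1); they miss things now and then, are a little off and sometimes report something else, mostly with a low value. They report only what shows in the picture. A call takes as long as a camera call.
- spotter.outline_of(picture, label): "pixels" (480x640 bool, what is visible of it) and "xy" ([column, row] in pixels, amid what is visible of it).
The state is a dict: "time_s": time; "joint_pos": joint angles; "dq": joint speeds; "tau": joint torques, N m; "ee_pos": TCP position; "ee_rot": TCP orientation; "contact_force": force on the tool from outside, world axes, zero at the start; "wrist_torque": the same for the moment, N m; "gripper_width": opening from 0.0 (shut) to 1.0 (fully open); "grip_force": force on a finger pad.
Only numpy, scipy, OpenCV 4.12 (cv2) and the standard library are available. Lean on these libraries where they do the work, as an engineer would, in place of code of your own. Each camera call takes 0.05 s, during which the arm holds its last target. There are 200 camera calls.

## Task

The closed bottle of liquid shoe polish has been left lying down and its pigment has settled. Turn it upside down, cap pointing down, and hold it so for about a second, then stand it upright, cap up, with its whole base on the round cork mat and let go. Set it down gently, never dropping it or letting it topple, and leave the mug, the brush and the polish tin on the worktop where they are.

Things in the scene. Friction and masses are not known exactly. Their poses are not given: they have to be found in the camera images.
- bottle: Closed bottle, about 0.2 kg: rigid black body 96 mm long (own x) by 50 wide (y) by 44 thick (z), yellow label band; then a 36 mm wide neck 6 mm long and a red cap, 32 mm wide, 22 long. Own x: base to cap. Starts lying on a broad side, z up, cap to +y give or take 42 degrees. Origin: mid-length of the body, on the side it lies on. Lies steadily, stands steadily on its flat base.
- bottle_mid (a point): Centre of the bottle's 96 x 50 x 44 mm body and near its centre of mass; 22 mm above the worktop while it lies, 48 mm above whatever it stands on. Same axes as the bottle. A good place to grip, across the 50 mm width.
- bottle_base (a point): Centre of the bottle's flat base, 48 mm from bottle_mid along own -x.
- bottle_cap (a point): Centre of the flat top of the red cap, 76 mm from bottle_mid along own +x.
- mat: Round cork mat, 150 mm in diameter, 4 mm thick, fixed to the worktop. Origin: centre of its underside, at worktop height; its top is 4 mm above that. It and the bottle may be either way round, left or right.
- mug: Bystander: open red ceramic mug, 95 mm high, 82 mm across the rim, handle to own +y; stands loose towards the far edge. Origin: centre of its underside.
- brush: Bystander: shoe brush lying bristles down, wooden block on grey bristles, 160 x 52 x 47 mm high, long way along own x. Loose, towards the far edge. Origin: centre of its underside.
- tin: Bystander: flat round polish tin, 76 mm in diameter, 26 mm high, black lid with a red disc. Loose, towards the far edge. Origin: centre of its underside.
- unit_drawer0_handle (a point): Knob of the half-open top drawer of the pine drawer unit on the far left. The unit is 240 mm high and fixed at y above 0.62; the drawer, holding two tins and a dauber, juts out to this knob. Not part of the job; keep clear of it.

How it is judged:
By the outcome, as a careful person would: the job done as asked, in the order asked, and still so for the second after the job is handed in, with the robot touching nothing.
It also fails if it takes over 64 s, if anything falls off the work surface, if the arm or the gripper's body presses on something with over 40 N, if the wrist force passes 120 N, or if a joint passes its speed limit or range.

## Working session

There is one attempt and no reset: what is moved stays moved. The work goes in short steps, each a Python script; the robot and the scene stay as the last script left them, time stands still between calls to the robot, and variables do not carry over. Pictures are saved under pics/ and viewed, at most 10 in all, crops included, and the job is handed in when it is done.

```bash
mkdir -p pics; ls; cat > h.py <<'E'
import numpy as np, cv2
from plant import bot, eoat, solver, status, imaging, job_done, spotter
def pts(p,mask):
    r,c=np.nonzero(mask&(p["range_z"]>0)); d=p["range_z"][r,c]; K=p["K"]
    q=np.c_[(c-K[0,2])/K[0,0]*d,-(r-K[1,2])/K[1,1]*d,-d,np.ones(len(d))]
    return (q@p["pose"].T)[:,:3]
def save(p,n): cv2.imwrite(f"pics/{n}.png",p["img"][:,:,::-1])
E
python3 - <<'E'
from h import *
for cam in("top","scene"):
    p=imaging.capture(cam); save(p,cam+"1")
    print(cam,p.keys(),p["pose"][:3,3])
    for n in("bottle","bottle_cap","mat","mug","brush","tin"):
        o=spotter.outline_of(p,n)
        for d in o[:2]:
            q=pts(p,d["pixels"]); print(n,round(d["conf"],2),d["xy"],len(q),np.median(q,0).round(3) if len(q) else '',q.min(0).round(3),q.max(0).round(3))
print(status.observe())
E
```

```text
pics
plant.py
top dict_keys(['img', 'range_z', 'K', 'pose', 'shot']) [0.37274823 0.15401836 1.3491825 ]
bottle 0.93 [421.4, 296.6] 834 [ 0.429 -0.104  0.043] [ 0.363 -0.132  0.   ] [ 0.485 -0.081  0.055]
bottle_cap 0.92 [421.9, 294.6] 897 [ 0.429 -0.104  0.043] [ 0.363 -0.132  0.   ] [ 0.485 -0.081  0.055]
mat 0.65 [320.1, 277.6] 2178 [0.48  0.167 0.004] [ 0.407  0.094 -0.005] [0.553 0.242 0.013]
mug 0.58 [308.8, 192.1] 978 [0.707 0.207 0.031] [ 0.65   0.163 -0.004] [0.757 0.259 0.102]
brush 0.78 [461.1, 189.5] 1067 [ 0.718 -0.224  0.046] [ 0.642 -0.275 -0.005] [ 0.817 -0.173  0.055]
brush 0.35 [306.2, 194.8] 1053 [0.705 0.207 0.029] [ 0.65   0.161 -0.007] [0.76  0.262 0.102]
tin 0.84 [362.5, 188.4] 537 [0.737 0.037 0.026] [ 0.701  0.    -0.   ] [0.775 0.071 0.034]
scene dict_keys(['img', 'range_z', 'K', 'pose', 'shot']) [1.39197667 0.99486999 1.25237868]
bottle 0.66 [287.3, 192.5] 725 [ 0.446 -0.095  0.038] [ 0.356 -0.149 -0.006] [ 0.495 -0.076  0.053]
bottle_cap 0.24 [294.2, 290.8] 1549 [0.703 0.216 0.055] [ 0.6    0.104 -0.006] [0.747 0.265 0.102]
mat 0.75 [342.8, 257.9] 1619 [0.4
[... 324 characters left out ...]
783 0.077 0.034]
{'time_s': 0.7, 'joint_pos': array([-1.55430897e+00,  1.80763202e-01,  1.60700551e+00, -2.18914216e-05,
        1.35382775e+00, -2.06287316e-01]), 'dq': array([ 0.00168157,  0.00202353, -0.00168029, -0.00166438,  0.00017953,
       -0.00011657]), 'tau': array([ 8.28370394e-04, -4.44720984e+01, -3.51616466e+01, -1.42468643e-04,
        6.81338715e-04,  3.36645144e-05]), 'ee_pos': array([ 0.12705971, -0.5607916 ,  0.4047065 ]), 'ee_rot': array([-3.12211710e+00, -3.49217178e-01,  3.28614889e-05]), 'contact_force': array([-0.05193056, -0.28221619, -0.49001746]), 'wrist_torque': array([-0.0500287 ,  0.00736964,  0.00556396]), 'grip_force': 0.0, 'gripper_width': 1.002572472773305}
```

View pics/top1.png

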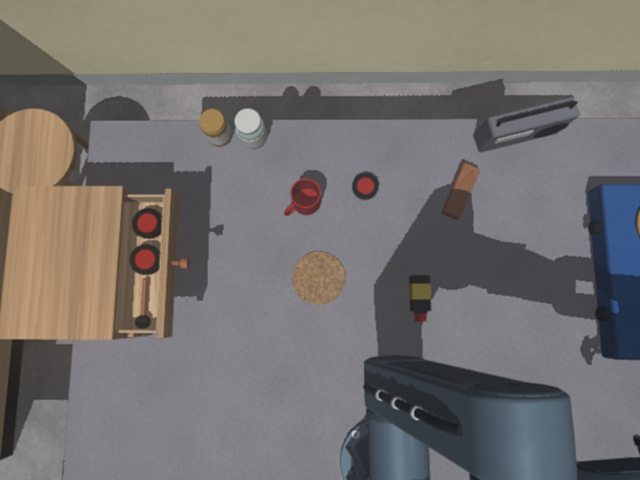

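View pics/scene1.png

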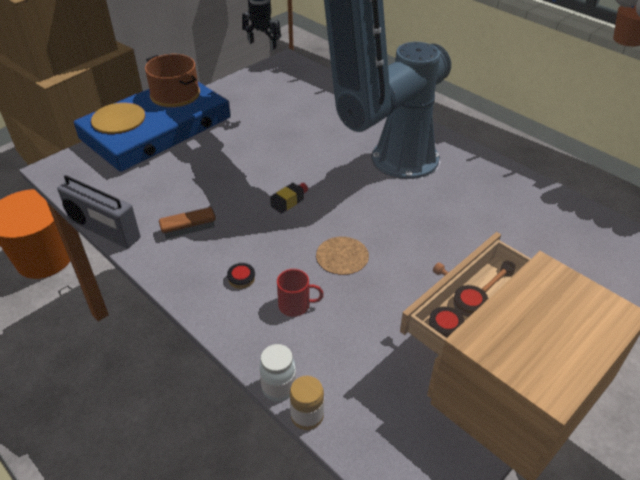

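The top view shows the bottle with its cap at about (421,316), pointing towards the robot along -x. The mat is at (319,277), with the mug, tin and brush in a row beyond. Next I'll refine the bottle pose and check reachability.

```bash
cat >> h.py <<'E'
from scipy.spatial.transform import Rotation as R
T=np.radians(30)   # grip tilt from the bottle's -z towards its base
def pose(mid,bx,by,flip=1):
    """TCP pose holding the bottle with its mid at mid, own x = bx, own y = by"""
    bx=np.array(bx,float);by=np.array(by,float);bz=np.cross(bx,by)
    a=-bz*np.cos(T)-bx*np.sin(T); y=flip*by
    return np.array(mid)-.155*a, R.from_matrix(np.c_[np.cross(y,a),y,a]).as_rotvec()
def azi(az): return np.array([np.cos(az),np.sin(az),0]),np.array([-np.sin(az),np.cos(az),0])
E
python3 - <<'E'
from h import *
for cam in("top","scene"):
    p=imaging.capture(cam)
    o=spotter.outline_of(p,"bottle")[0]; q=pts(p,o["pixels"]); q=q[q[:,2]>.025]
    im=p["img"].astype(int)
    c=q[:,:2]; (cc,sz,an)=cv2.minAreaRect(c[q[:,2]>.036].astype(np.float32))
    u=np.linalg.svd(c-c.mean(0))[2][0] if len(c)<3000 else 0
    u=u*-np.sign(u[0]); v=np.array([-u[1],u[0]])
    print(cam,len(c),"az",np.degrees(np.arctan2(u[1],u[0])),"rect",cc,sz,an)
    s=c@u; w=c@v; print("ext",np.percentile(s,[0,1,99,100]),np.percentile(w,[0,2,98,100]))
    ms=np.percentile(s,1)+.048; mw=np.percentile(w,[2,98]).mean(); print("mid",u*ms+v*mw, "ztop",np.median(q[:,2]))
    red=(im[...,0]>90)&(im[...,1]<60)&o["pixels"]; qr=pts(p,red); print("cap",len(qr),np.median(qr,0))
    y=(im[...,0]>80)&(im[...,1]>60)&(im[...,2]<60)&o["pixels"]; qy=pts(p,y); qy=qy[qy[:,2]>.036];print("label",len(qy),np.median(qy,0))
    m=spotter.outline_of(p,"mat")[0]; r=pts(p,m["pixels"]); print("mat",(r.min(0)+r.max(0))/2, r.mean(0))
mat=np.array([.48,.168]); 
mid=[.44,-.105,.024]; u,v=azi(np.pi)
for f in(1,-1):
    print("lie",f,solver.ik(*pose(mid,u,v,f)), solver.ik(*pose([.44,-.105,.12],u,v,f)))
    for dx in(-.7,-.35,0,.35,.7):
        az=np.arctan2(mat[1],mat[0])+dx; r,t=azi(az)
        print(" up",f,dx,solver.ik(*pose([*mat,.055],[0,0,1],t,f)),"\n inv",solver.ik(*pose([.5*r[0],.5*r[1],.45],[0,0,-1],-t,f)))
E
```

```text
top 804 az 179.72334941161776 rect (0.42415475845336914, -0.1058594286441803) (0.05112314596772194, 0.1231624037027359) 88.34518432617188
ext [-0.4859084  -0.4855635  -0.36336967 -0.36301042] [0.07866788 0.08029058 0.12672802 0.13020214]
mid [ 0.43705861 -0.10562084] ztop 0.04356740328709574
cap 32 [ 0.37327515 -0.11183269  0.03731264]
label 269 [ 0.4420116  -0.1063413   0.04488386]
mat [0.48017362 0.16797265 0.00463005] [0.4799245  0.16775691 0.00415753]
scene 511 az 179.92797620471396 rect (0.43156832456588745, -0.10508993268013) (0.12285152077674866, 0.05849124863743782) 1.2134748697280884
ext [-0.4960137  -0.49154987 -0.36862673 -0.36229774] [0.07408628 0.07832183 0.12999082 0.13333702]
mid [ 0.44341859 -0.10471381] ztop 0.04110087382076344
cap 4 [ 0.37764516 -0.10546941  0.03714974]
label 137 [ 0.44705514 -0.10244079  0.04358052]
mat [0.48116477 0.16791944 0.00351884] [0.48562067 0.16983054 0.00313466]
lie 1 [-0.73987456  0.10981602  2.39590457  0.99839743  0.41262822 -0.05595776] [-0.73987456 -0.20880517  2.38164039  0.58892902  0.65211447  0.41375204]
 up 1 -0.7 [0.49185534 0.
[... 1066 characters left out ...]
06  2.69942929  1.46494337  1.89568787]
 up -1 -0.35 [ 0.2262305   0.38588536  2.42205117  3.45633957  0.72582902 -1.68813586] 
 inv [-0.52693666 -0.13344974  2.57264906  2.69942929  1.46494337  1.89568787]
 up -1 0 [-0.15761491  0.36327872  2.49278442  2.53384948  0.80308699 -1.38399487] 
 inv [-0.17693666 -0.13344974  2.57264906  2.69942929  1.46494337  1.89568787]
 up -1 0.35 [-0.4254836   0.38588536  2.42205117  1.8210846   0.92980127 -1.19567988] 
 inv [ 0.17306334 -0.13344974  2.57264906  2.69942929  1.46494337  1.89568787]
 up -1 0.7 [-0.50099778  0.45205224  2.25252805  1.35952975  1.08699367 -1.07259851] 
 inv [ 0.52306334 -0.13344974  2.57264906  2.69942929  1.46494337  1.89568787]
```

```bash
python3 - <<'E'
from h import *
u,v=azi(np.radians(181)); mid=np.array([.4395,-.1055,.025])
P,O=pose(mid,u,v,1); a=R.from_rotvec(O).as_matrix()[:,2]
for d in(.2,.15,.1,.05,0): print(d,solver.ik(P-d*a,O))
pre=P-.1*a
bot.move_ptp(pre+[0,0,.08],O)
bot.move_straight(pre,O); bot.move_straight(P,O,vel=.06)
print(status.observe()["contact_force"])
p=imaging.capture("scene"); save(p,"grasp")
cv2.imwrite("pics/graspc.png",cv2.resize(p["img"][130:270,220:400,::-1],None,fx=4,fy=4))
s=status.observe(); print(s["time_s"],s["ee_pos"]-P,s["contact_force"])
E
```

```text
0.2 [-1.09424545 -0.78792611  2.51396611  0.49954998  1.21022315  0.32846275]
0.15 [-0.98377611 -0.57731177  2.51737869  0.53509337  0.97152969  0.31403145]
0.1 [-0.89197524 -0.34431385  2.49657609  0.61801264  0.74911267  0.25210857]
0.05 [-0.81475393 -0.110743    2.45422572  0.76498029  0.56315791  0.12857798]
0 [-0.74906177  0.10741003  2.39458323  0.98936076  0.4279552  -0.06950435]
[ 0.39825835  0.16960137 -0.19863556]
5.4583 [ 2.71578531e-05 -1.16345723e-04  2.34378308e-04] [ 0.03495902 -0.01538234 -0.4860715 ]
```

View pics/graspc.png

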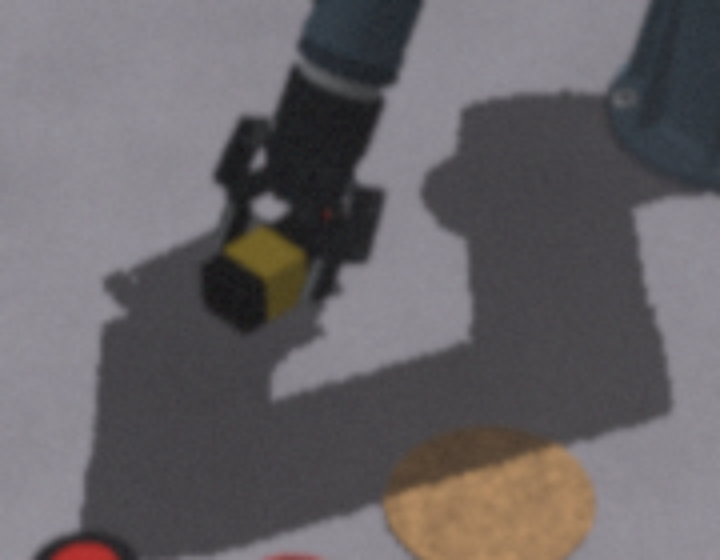

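The fingers straddle the bottle at about (255,275) in the crop, with the gripper body clear of the cap. Next: grip, lift and invert.

```bash
python3 - <<'E'
from h import *
eoat.move_gripper(0.0)
s=status.observe(); print(s["gripper_width"],s["grip_force"],s["contact_force"])
u,v=azi(np.radians(181)); mid=np.array([.4395,-.1055,.025])
P,O=pose(mid,u,v,1)
bot.move_straight(P+[0,0,.1],O,vel=.1)
bot.move_ptp(*pose([.47,-.1055,.35],u,v,1))
r,t=azi(.1); I=pose([*(.5*r[:2]),.45],[0,0,-1],-t,1)
print(status.observe()["joint_pos"],solver.ik(*I))
bot.move_ptp(*I)
p=imaging.capture("scene"); save(p,"inv")
o=spotter.outline_of(p,"bottle"); print([(d["conf"],d["xy"]) for d in o[:2]])
bot.sleep(1.4)
s=status.observe(); print(s["time_s"],s["gripper_width"],s["grip_force"],s["joint_pos"],s["ee_pos"]-I[0])
mat=np.array([.480,.168])
for dx in(0,.2,.35,.5,.7):
    r,t=azi(np.arctan2(mat[1],mat[0])+dx)
    U=pose([*mat,.052],[0,0,1],t,1); a=R.from_rotvec(U[1]).as_matrix()[:,2]
    print(dx,[solver.ik(U[0]+w,U[1]) for w in([0,0,0],[0,0,.25],-.1*a)])
E
```

```text
0.5825667609335509 61.40067100524902 [-2.85558595 -1.39061158  6.417211  ]
[-0.68269373 -0.46361009  2.05708557  0.35888329  1.16076007  0.79157273] [-0.41361148 -0.13344974  2.57264906  2.69942929  1.46494337 -1.24590478]
[(0.7, [305.3, 101.8])]
11.4583 0.5797274827544732 62.63314247131348 [-0.41358429 -0.13340947  2.57265557  2.69942697  1.46494437 -1.24587302] [-1.10168542e-06  1.02812934e-05 -1.52550772e-05]
0 [array([-0.15761491,  0.37784786,  2.48970108,  2.54009235,  0.81253663,
        1.74856443]), array([-0.15761491, -0.6229587 ,  2.45826776,  0.96712293,  0.5225053 ,
       -2.73267488]), None]
0.2 [array([-0.33725659,  0.38444946,  2.46559159,  2.10027525,  0.87803237,
        1.86132408]), array([-0.33725659, -0.5749982 ,  2.4354365 ,  1.12126372,  0.82917856,
       -3.05986565]), None]
0.35 [array([-0.4254836 ,  0.39867816,  2.41932513,  1.82833542,  0.93233001,
        1.93376704]), array([-0.4254836 , -0.49023094,  2.39131891,  1.14881171,  1.01825964,
        3.05752944]), None]
0.5 [array([-0.47651447,  0.42108721,  2.35497843,  1.60342916,  0.99341475,
        1.99601303]), array([-0.47651447, -0.38542264,  2.32942716,  1.13974599,  1.17260773,
        2.92605309]), array([-0.8106436 ,  0.15633586,  2.49410175,  1.24241997,  1.14870525,
        2.11239725])]
0.7 [array([-0.50099778,  0.46200117,  2.25035873,  1.36353627,  1.08537753,
        2.06039399]), array([-0.50099778, -0.23934516,  2.22783606,  1.09556756,  1.3397028 ,
        2.78897839]), array([-0.77092331,  0.26447507,  2.3312198 ,  1.0955273 ,  1.24311314,
        2.13301027])]
```

View pics/inv.png

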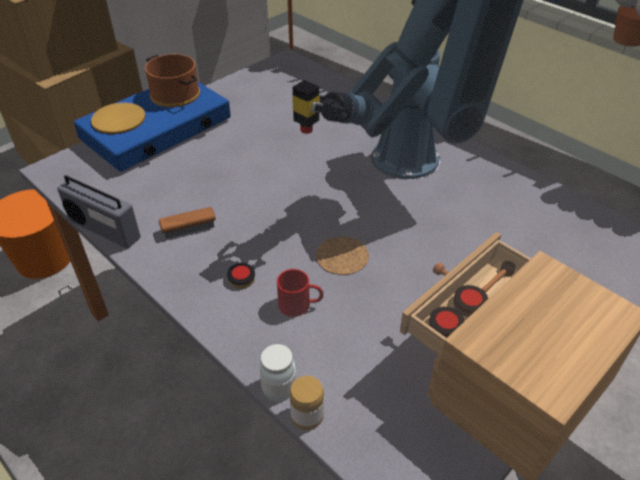

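The bottle is held vertical with the red cap down at (306,127), and nothing else has moved. Next I'll roll it upright and bring it above the mat.

```bash
python3 - <<'E'
from h import *
mat=np.array([.480,.168]); r,t=azi(np.arctan2(mat[1],mat[0])+.7)
U,O=pose([*mat,.052],[0,0,1],t,1)
bot.move_ptp(U+[0,0,.25],O)
bot.move_straight(U+[0,0,.02],O,vel=.12)
p=imaging.capture("scene"); cv2.imwrite("pics/upc.png",cv2.resize(p["img"][130:310,250:450,::-1],None,fx=3,fy=3))
for p in(p,imaging.capture("top")):
    o=spotter.outline_of(p,"bottle")
    if o:
        q=pts(p,o[0]["pixels"]); q=q[np.linalg.norm(q[:,:2]-mat,axis=1)<.08]; print(o[0]["conf"],np.percentile(q,[2,50,98],axis=0).round(3))
s=status.observe(); print(s["time_s"],s["grip_force"],s["contact_force"],s["joint_pos"])
E
```

```text
0.63 [[0.47  0.146 0.03 ]
 [0.496 0.183 0.098]
 [0.516 0.201 0.15 ]]
0.7 [[0.455 0.145 0.09 ]
 [0.478 0.17  0.124]
 [0.506 0.196 0.152]]
17.0833 62.32788920402527 [ 0.37515326  0.36433031 -3.2302727 ] [-0.50098057  0.39479553  2.2637917   1.33669976  1.09700216  2.11866766]
```

View pics/upc.png

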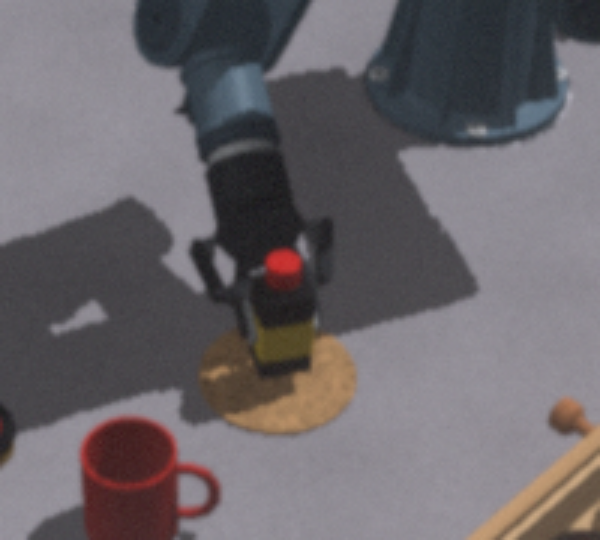

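The bottle is upright over the middle of the mat, cap at (284,265) in the crop. Next: a slow descent until contact, then release.

```bash
python3 - <<'E'
from h import *
mat=np.array([.480,.168]); r,t=azi(np.arctan2(mat[1],mat[0])+.7)
U,O=pose([*mat,.052],[0,0,1],t,1); a=R.from_rotvec(O).as_matrix()[:,2]
bot.move_straight(U+[0,0,.01],O,vel=.04); bot.sleep(.3)
f0=status.observe()["contact_force"][2]
for k in range(9,-9,-1):
    bot.move_straight(U+[0,0,k*.001],O,vel=.01); bot.sleep(.05)
    f=status.observe()["contact_force"][2]-f0
    if f>1.5: break
print("contact",k,f)
if f>1.5:
    eoat.move_gripper(1.0); bot.sleep(.3)
    bot.move_straight(U+[0,0,k*.001]-.1*a,O,vel=.06)
    bot.sleep(.5)
    p=imaging.capture("scene"); save(p,"end")
    cv2.imwrite("pics/endc.png",cv2.resize(p["img"][130:310,150:450,::-1],None,fx=2.6,fy=2.6))
    for p in(p,imaging.capture("top")):
        for n in("bottle","mat","mug","brush","tin"):
            for d in spotter.outline_of(p,n)[:1]: q=pts(p,d["pixels"]); print(n,round(d["conf"],2),np.percentile(q,[2,50,98],axis=0).round(3).tolist())
s=status.observe(); print(s["time_s"],s["contact_force"])
E
```

```text
contact -1 5.621123205965315
bottle 0.55 [[0.47, 0.146, 0.01], [0.496, 0.183, 0.077], [0.516, 0.202, 0.13]]
mat 0.63 [[0.416, 0.101, -0.004], [0.502, 0.186, 0.003], [0.554, 0.238, 0.009]]
mug 0.95 [[0.661, 0.162, -0.001], [0.704, 0.214, 0.057], [0.745, 0.257, 0.095]]
brush 0.72 [[0.469, 0.145, 0.008], [0.496, 0.183, 0.077], [0.516, 0.202, 0.13]]
tin 0.76 [[0.709, 0.002, -0.001], [0.747, 0.046, 0.024], [0.779, 0.074, 0.032]]
bottle 0.93 [[0.451, 0.145, 0.007], [0.476, 0.17, 0.102], [0.505, 0.194, 0.132]]
mat 0.84 [[0.413, 0.102, -0.002], [0.473, 0.166, 0.004], [0.547, 0.234, 0.01]]
mug 0.77 [[0.656, 0.166, -0.0], [0.705, 0.207, 0.03], [0.738, 0.255, 0.098]]
brush 0.58 [[0.648, -0.269, -0.0], [0.718, -0.224, 0.046], [0.793, -0.18, 0.052]]
tin 0.93 [[0.704, 0.003, 0.001], [0.737, 0.039, 0.026], [0.773, 0.074, 0.032]]
24.75 [0.34185214 0.7482334  0.54546581]
```

View pics/endc.png

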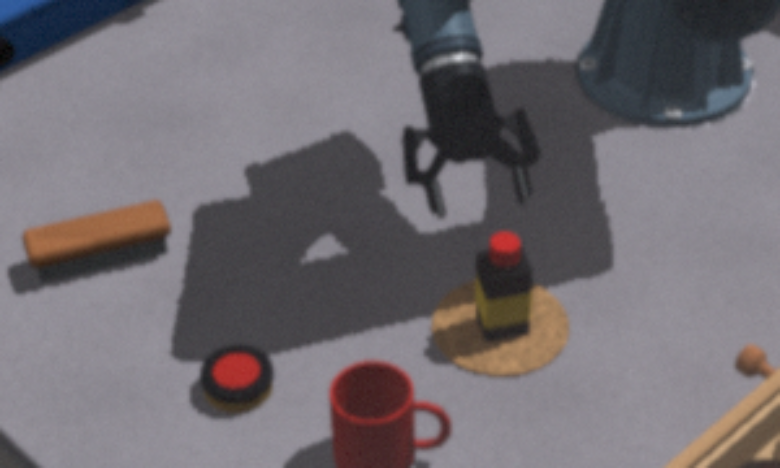

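The bottle stands upright at the centre of the mat, (503,300) in the crop. The gripper is clear and the bystanders haven't moved.

```bash
python3 -c "
from plant import job_done; print(job_done())"
```

```text
the job is handed in; nothing more can be done
None
```

The bottle was held cap down for about 1.4 s, set down gently and released upright with its whole base on the cork mat; the mug, brush and tin stayed where they were, and I handed the job in just after 24.75 s (limit 64 s).

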